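# Find the soft sprung slat in the proving jig and open its clamp

### The arm

A 6-joint arm with a two-finger parallel gripper is mounted at the origin on the work surface. World frame = base frame: x ahead of the robot, y to its left, z up, the work surface at z = 0. Lengths are in mm, angles in rad, forces in N, time in s.
With the tool pointing down it reaches from about 350 to 975 mm from the base axis. Payload 7.1 kg.
Tool frame: the origin (TCP) lies at the very end of the fingers, on their centre line; the grasp point (between the pads) lies 19 mm behind it; z points along the fingers, x is the direction in which the jaws open and shut, and the axes are right-handed (so a half turn about z gives the same grasp; the last joint's range is limited). The gripper opens to 88 mm and grips with 3 to 60 N. Pads are 20 mm wide; open, the fingers measure 115 mm over their backs; the gripper's body (75 mm by 178 mm) begins 61 mm behind the grasp point.
Start: joints at [1.321, 0.423, 1.63, -0, 1.089, -0.019], TCP at [142.941, 608.418, 184.475] pointing down, gripper open.
Joint ranges: [-3, 3], [-0.9, 2.11], [0.09, 2.58], [-1.31, 4.45], [0.11, 2.69], [-2.54, 2.54]. Speed limits (rad/s): [2.39, 2.39, 3.01, 3.14, 3.14, 3.14].

### API

Orientations are given as a rotation vector (axis times angle).
In Python, from workcell import ctrl gives the robot as it stands. The module is installed in compiled form; this text tells all that it offers.
- The arm moves only by the tool move_arm, never from a script. Its argument "motion" is a list of rows, each a list of 2 entries, a list of its own where there are three numbers: the shift along the tool's x, y, z normalised to -1 to 1, where 1 is 150 mm, then the turn, a rotation vector about the tool's x, y, z normalised to -1 to 1, where 1 is 60 degrees. In form: [[[x, y, z], [rx, ry, rz]], ...]. A call has exactly 5 rows; each row is the pose to reach, as a shift and turn from the pose commanded when the call began, along the tool's axes at that moment; what a row does not reach only later rows make up. A row lasts 1/8 s, in which the tool goes at most 62.5 mm and 10.7 degrees, less where a joint would pass 70% of its speed; a pose out of reach is approached as far as the arm can. A call with a number of a shift or a turn outside -1 to 1 is refused whole. A call with a gripper value outside its range is refused whole. "gripper" is the opening, from 0 (shut) to 1 (fully open), set as the call begins (left out, the last holds). The fingers move at their own pace and stop on an object; the grip force is fixed at half the most. Time passes only in rows, so rows that repeat a pose let the fingers close, or fill a call up. It gives the time, the measured TCP pose, the force and the opening at its end, in the units of the state.
- ctrl.get_obs(): the state, without advancing time (a new reading comes with each control period).
- ctrl.get_image(name): name is "scene" or "top" or "wrist"; returns a dict with "pixels" (400x640x3 uint8, red, green, blue), "camera_matrix" (3x3 intrinsics, pixels), "R" (3x3) and "t" (3): a world point X has camera coordinates R X + t; the wrist camera has in their place "mount" (4x4, takes a point from camera to tool coordinates, whose origin is the TCP and whose axes are the tool frame's). Camera axes: x right, y down, z forward; pixel columns grow to the right and rows downward; lengths in mm; the calibration is good to about 2 mm. A picture is of the moment at which its call begins: read the wrist's pose just before it. There is no depth.
- ctrl.close_job(): hands the job in, once; it reports no verdict.
Trained networks look in the newest picture that a camera, given by its name, has taken for a name from the list of things; names that differ only in an ending like _2 or _b are one class to them, and where a whole thing is asked for, a point or a joint stands for the part that bears it (a point fixed in the world has none). Each returns a list of dicts, best first, with "p" (0 to 1); they miss things now and then, are a little off and sometimes report something else, mostly with a low value. They report only what shows in the picture. A call takes as long as a camera call.
- ctrl.boxes_of(camera, name): "location" ([x, y, z] in mm, in world coordinates, good to about 4 mm: the middle of the surface that is visible of it).
- ctrl.regions_of(camera, name): "mask" (400x640 bool, what is visible of it).
- ctrl.pinpoint(camera, name): "location" ([x, y, z] in mm, in world coordinates, good to about 4 mm: a listed point, or the origin of a listed thing).
The state is a dict: "t": time; "qpos": joint angles; "qvel": joint speeds; "joint_torque": joint torques, N m; "ee_pos": TCP position; "orientation": TCP orientation; "ft_force": force on the tool from outside, world axes, zero at the start; "moment": the same for the moment, N m; "width": finger opening in mm.
Only numpy, scipy, OpenCV 4.12 (cv2) and the standard library are available. Lean on these libraries where they do the work, as an engineer would, in place of code of your own. Each camera call takes 0.05 s, during which the arm holds its last target.

### The job

Four sprung chair slats are clamped in the proving jig and one of them has gone soft. Gently press the free end of each slat in turn down onto the stop bar, hold it there a moment and let it up, feeling which one gives much more easily than the others; then swing that slat's toggle clamp fully open so it can be swapped. Keep the other three clamps shut and leave everything else on the bench where it is.

Things in the scene. Friction and masses are not known exactly. Their poses are not given: they have to be found in the camera images.
- jig: Proving jig, fixed to the bench: grey-faced baseboard 284 x 300 x 18 mm with a dark clamping block across its +y end (top 60 mm above the bench) and a stop bar across its -y end. Origin on the bench under the jig's middle; y runs along the slats from free ends to clamps, x across the slats, which lie at x = -84, -28, 28, 84 mm in unknown order; z up. The stop bar counts as part of it.
- jig_stop (a point): Point on the baseboard under the middle of the stop bar, an aluminium bar faced with black hard rubber, 30 mm wide, carried at both ends by studs (124 mm to either side, 72 mm above the bench). Its height is set anew each time: the rubber lies 7 to 11 mm below the slats' undersides, the same for all four. The rubber gives 1 mm per 5 N.
- slat_a: Sprung slat a, pale ash, 24 mm wide, 4 mm thick, 160 mm free; all four look alike. Origin where it bends, at mid thickness, 140 mm from its free end; y towards its clamp, z up. Its end springs back when let go: a sound slat gives 1 mm per 1.05 to 1.3 N (7 to 15 N at the stop bar), the soft one needs little more than half of that. Over 25 N cracks a slat.
- slat_a_end (a point): Where to press slat a: middle of its top face, 12 mm short of its free end (64 mm above the bench at rest).
- clamp_a (a joint): Handle of slat a's toggle clamp, rad: 0 = shut, handle upright; 1.3 = fully open, handle swung over away from the slat (towards the jig's +y), holding arm raised. It turns about a pivot 110 mm to the jig's +y and 88 mm above the bench, axis along the jig's x; it is stiff (about 6 N at the grip) and stays where it is left.
- clamp_a_grip (a point): Centre of the blue grip on the handle of slat a's clamp: round, 16 mm thick, 56 mm long, its end 23 mm beyond this point (176 mm above the bench when upright). 65 mm from the handle's pivot.
- slat_b: Sprung slat b, pale ash, 24 mm wide, 4 mm thick, 160 mm free; all four look alike. Origin where it bends, at mid thickness, 140 mm from its free end; y towards its clamp, z up. Its end springs back when let go: a sound slat gives 1 mm per 1.05 to 1.3 N (7 to 15 N at the stop bar), the soft one needs little more than half of that. Over 25 N cracks a slat.
- slat_b_end (a point): Where to press slat b: middle of its top face, 12 mm short of its free end (64 mm above the bench at rest).
- clamp_b (a joint): Handle of slat b's toggle clamp, rad: 0 = shut, handle upright; 1.3 = fully open, handle swung over away from the slat (towards the jig's +y), holding arm raised. It turns about a pivot 110 mm to the jig's +y and 88 mm above the bench, axis along the jig's x; it is stiff (about 6 N at the grip) and stays where it is left.
- clamp_b_grip (a point): Centre of the blue grip on the handle of slat b's clamp: round, 16 mm thick, 56 mm long, its end 23 mm beyond this point (176 mm above the bench when upright). 65 mm from the handle's pivot.
- slat_c: Sprung slat c, pale ash, 24 mm wide, 4 mm thick, 160 mm free; all four look alike. Origin where it bends, at mid thickness, 140 mm from its free end; y towards its clamp, z up. Its end springs back when let go: a sound slat gives 1 mm per 1.05 to 1.3 N (7 to 15 N at the stop bar), the soft one needs little more than half of that. Over 25 N cracks a slat.
- slat_c_end (a point): Where to press slat c: middle of its top face, 12 mm short of its free end (64 mm above the bench at rest).
- clamp_c (a joint): Handle of slat c's toggle clamp, rad: 0 = shut, handle upright; 1.3 = fully open, handle swung over away from the slat (towards the jig's +y), holding arm raised. It turns about a pivot 110 mm to the jig's +y and 88 mm above the bench, axis along the jig's x; it is stiff (about 6 N at the grip) and stays where it is left.
- clamp_c_grip (a point): Centre of the blue grip on the handle of slat c's clamp: round, 16 mm thick, 56 mm long, its end 23 mm beyond this point (176 mm above the bench when upright). 65 mm from the handle's pivot.
- slat_d: Sprung slat d, pale ash, 24 mm wide, 4 mm thick, 160 mm free; all four look alike. Origin where it bends, at mid thickness, 140 mm from its free end; y towards its clamp, z up. Its end springs back when let go: a sound slat gives 1 mm per 1.05 to 1.3 N (7 to 15 N at the stop bar), the soft one needs little more than half of that. Over 25 N cracks a slat.
- slat_d_end (a point): Where to press slat d: middle of its top face, 12 mm short of its free end (64 mm above the bench at rest).
- clamp_d (a joint): Handle of slat d's toggle clamp, rad: 0 = shut, handle upright; 1.3 = fully open, handle swung over away from the slat (towards the jig's +y), holding arm raised. It turns about a pivot 110 mm to the jig's +y and 88 mm above the bench, axis along the jig's x; it is stiff (about 6 N at the grip) and stays where it is left.
- clamp_d_grip (a point): Centre of the blue grip on the handle of slat d's clamp: round, 16 mm thick, 56 mm long, its end 23 mm beyond this point (176 mm above the bench when upright). 65 mm from the handle's pivot.
- spare_slat: Bystander: a loose spare slat, 205 x 24 x 4 mm, lying near the free ends. Origin at the middle of its underside.
- pencil: Bystander: flat green carpenter's pencil, 165 x 14 x 8 mm, beside the jig. Origin at the middle of its underside.
- mallet: Bystander: dark turned mallet standing on its head, 92 mm across, 228 mm tall. Origin at the middle of its underside.
- gouge: Bystander: turning gouge lying down, 346 mm long, dark handle with brass ferrule. Origin on the bench under its brass ferrule's rear end.
- wax_tin: Bystander: yellow wax tin with a pale lid, 80 mm across, 55 mm tall. Origin at the middle of its underside.
- turned_bowl: Bystander: pale turned bowl, 130 mm across, 55 mm tall. Origin at the middle of its underside.

How it is judged:
By the outcome, as a careful person would: the job done as asked, in the order asked, and still so for the second after the job is handed in, with the robot touching nothing.
It also fails if it takes over 72 s, if anything falls off the work surface, if the arm or the gripper's body presses on something with over 40 N, if the wrist force passes 120 N, or if a joint passes its speed limit or range.

## Working session

There is one attempt and no reset: what is moved stays moved. The work goes in short steps, Python scripts to look and compute and a tool call to move; the robot and the scene stay as the last step left them, time stands still between calls to the robot, and variables do not carry over. Pictures are saved under pics/ and viewed, and the job is handed in when it is done.

Besides the shell and the picture viewer there is one more tool, called as a command line: name --argument value ..., lists and objects as JSON in quotes. move_arm: Moves the arm, as the interface text tells. Its arguments: {"type":"object","properties":{"motion":{"type":"array","items":{"type":"array"}},"gripper":{"type":"number"}},"required":["motion"]}

```bash
mkdir -p pics
python3 - <<'E'
from workcell import ctrl
import cv2,numpy as np
o=ctrl.get_obs();print(o)
for n in ["scene","top"]:
    im=ctrl.get_image(n);cv2.imwrite(f"pics/{n}0.png",im["pixels"][:,:,::-1])
    for k in ["jig","jig_stop","slat_a_end","clamp_a_grip"]:
        print(n,k,[(np.round(d["location"]).tolist(),round(d["p"],2)) for d in ctrl.pinpoint(n,k)])
E
```

```text
{'t': 0.0, 'qpos': array([ 1.32098951e+00,  4.23839663e-01,  1.63068531e+00,  2.08721522e-05,
        1.08857705e+00, -1.90075166e-02]), 'qvel': array([ 3.69612451e-05, -3.97857961e-04,  1.11371318e-03,  1.13492584e-03,
       -1.41957126e-03,  1.98497515e-04]), 'joint_torque': array([ 2.40097379e-04, -5.44611096e+01, -2.73676246e+01,  6.44880719e-02,
        2.23900226e-02, -1.03353518e-04]), 'ee_pos': array([142.79547638, 607.84534331, 183.70430853]), 'orientation': array([ 2.46175490e+00,  1.95031022e+00, -1.90307345e-03]), 'ft_force': array([-0.14783326, -0.18845842, -0.92265047]), 'moment': array([ 0.01219932,  0.00213373, -0.01373378]), 'width': 87.98187395285854}
scene jig [([550.0, -36.0, -3.0], 0.84), ([578.0, -25.0, 62.0], 0.62)]
scene jig_stop [([528.0, -153.0, 19.0], 0.68)]
scene slat_a_end [([446.0, -133.0, 66.0], 0.49)]
scene clamp_a_grip [([488.0, 88.0, 152.0], 0.54)]
top jig [([547.0, -39.0, 3.0], 0.68)]
top jig_stop [([528.0, -153.0, 18.0], 0.88), ([551.0, -41.0, -2.0], 0.72)]
top slat_a_end [([442.0, -133.0, 66.0], 0.95)]
top clamp_a_grip [([492.0, 86.0, 150.0], 0.62), ([618.0, -162.0, 67.0], 0.22)]
```

View pics/scene0.png

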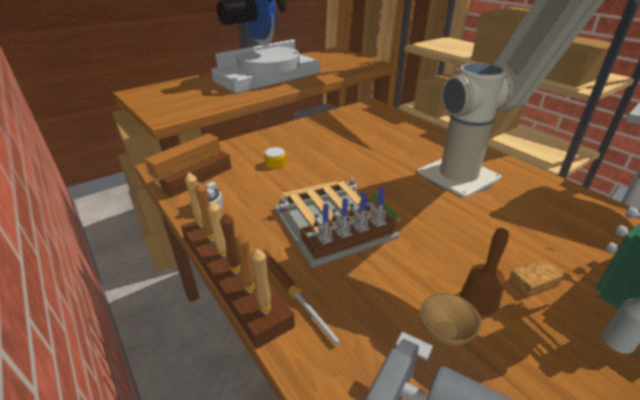

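View pics/top0.png

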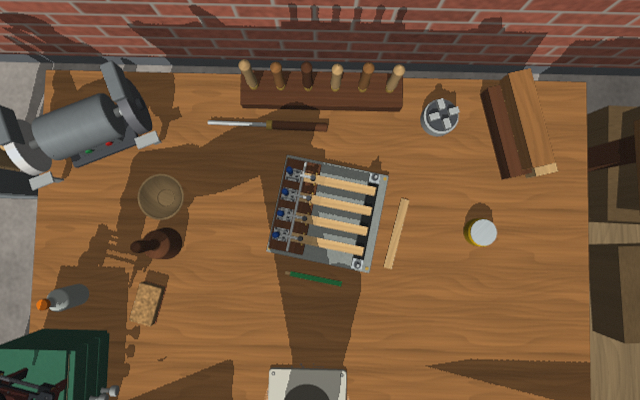

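Run:
```python
from workcell import ctrl
import numpy as np
for n in ["scene","top"]:
  for s in "abcd":
   for k in [f"slat_{s}_end",f"clamp_{s}_grip",f"slat_{s}"]:
    print(n,k,[(np.round(d["location"]).tolist(),round(d["p"],2)) for d in ctrl.pinpoint(n,k)])
  for k in ["mallet","spare_slat","pencil","gouge","wax_tin","turned_bowl"]:
    print(n,k,[(np.round(d["location"]).tolist(),round(d["p"],2)) for d in ctrl.pinpoint(n,k)])
```

```text
scene slat_a_end [([446.0, -133.0, 66.0], 0.49)]
scene clamp_a_grip [([488.0, 88.0, 152.0], 0.54)]
scene slat_a [([580.0, -23.0, 65.0], 0.57), ([634.0, -37.0, 63.0], 0.57), ([525.0, -16.0, 64.0], 0.54), ([496.0, -244.0, 0.0], 0.49), ([467.0, -9.0, 66.0], 0.48), ([358.0, -19.0, -6.0], 0.28)]
scene slat_b_end [([553.0, -151.0, 64.0], 0.45), ([636.0, -36.0, 61.0], 0.23)]
scene clamp_b_grip [([595.0, 64.0, 155.0], 0.5)]
scene slat_b [([580.0, -23.0, 65.0], 0.57), ([634.0, -37.0, 63.0], 0.57), ([525.0, -16.0, 64.0], 0.54), ([496.0, -244.0, 0.0], 0.49), ([467.0, -9.0, 66.0], 0.48), ([358.0, -19.0, -6.0], 0.28)]
scene slat_c_end [([503.0, -479.0, 1.0], 0.71), ([507.0, -139.0, 64.0], 0.57)]
scene clamp_c_grip [([538.0, 78.0, 155.0], 0.67)]
scene slat_c [([580.0, -23.0, 65.0], 0.57), ([634.0, -37.0, 63.0], 0.57), ([525.0, -16.0, 64.0], 0.54), ([496.0, -244.0, 0.0], 0.49), ([467.0, -9.0, 66.0], 0.48), ([358.0, -19.0, -6.0], 0.28)]
scene slat_d_end [([608.0, -163.0, 68.0], 0.56)]
scene clamp_d_grip [([657.0, 55.0, 155.0], 0.54)]
scene slat_d [([580.0, -23.0, 65.0], 0.57), ([634.0, -37.0, 63.0],
[... 1320 characters left out ...]
, ([637.0, -38.0, 64.0], 0.65), ([525.0, -153.0, 18.0], 0.37), ([491.0, 88.0, 151.0], 0.18)]
top slat_d_end [([526.0, -155.0, 15.0], 0.72), ([614.0, -163.0, 67.0], 0.55)]
top clamp_d_grip [([654.0, 55.0, 158.0], 0.36)]
top slat_d [([522.0, -20.0, 60.0], 0.92), ([467.0, -4.0, 62.0], 0.86), ([580.0, -27.0, 60.0], 0.81), ([637.0, -38.0, 64.0], 0.65), ([525.0, -153.0, 18.0], 0.37), ([491.0, 88.0, 151.0], 0.18)]
top mallet [([451.0, 412.0, -2.0], 0.79)]
top spare_slat [([499.0, -246.0, -3.0], 0.73)]
top pencil [([363.0, -18.0, -1.0], 0.64)]
top gouge [([799.0, 108.0, 1.0], 0.67), ([635.0, -38.0, 63.0], 0.64)]
top wax_tin [([502.0, -478.0, -3.0], 0.6)]
top turned_bowl [([586.0, 414.0, 3.0], 0.84)]
```

The scene camera shows the jig at about (340,215) px, and the top camera shows it at about (328,213) px. The free ends are towards world -y, all the handles are upright, and the mallet is well clear at (160,243) px in the top view. Next I'll fit the jig frame.

```bash
cat > h.py <<'E'
from workcell import ctrl
import cv2,numpy as np,json,os
from scipy.spatial.transform import Rotation as Ro
def load(): 
    d=json.load(open('jig.json')); return np.array(d['t']),d['yaw']
def J2W(p):
    t,y=load(); return Ro.from_euler('z',y).apply(p)+t
def W2J(p):
    t,y=load(); return Ro.from_euler('z',-y).apply(np.array(p)-t)
def st(tgt=None,o=None):
    o=o or ctrl.get_obs()
    print('t',round(o['t'],2),'tcp',o['ee_pos'].round(1),'jig',W2J(o['ee_pos']).round(1),'F',o['ft_force'].round(2),'w',round(o['width'],1))
    R=Ro.from_rotvec(o['orientation'])
    if tgt is not None: print('shift/150',(R.inv().apply(J2W(tgt)-o['ee_pos'])/150).round(4))
    t,y=load()
    B=np.array([[0,1,0],[1,0,0],[0,0,-1.]]).T  # tool x->jig y, tool y->jig x, z down
    Rd=Ro.from_euler('z',y)*Ro.from_matrix(B)
    print('turn/60deg',((R.inv()*Rd).as_rotvec()/np.radians(60)).round(4))
E
python3 - <<'E'
import numpy as np,json
from scipy.optimize import least_squares
ends={-84:[(446,-133),(442,-133)],-28:[(507,-139),(499,-144)],28:[(553,-151),(554,-152)],84:[(608,-163),(614,-163)]}
gr={-84:[(488,88),(492,86)],-28:[(538,78),(544,73)],28:[(595,64),(600,66)],84:[(657,55),(654,55)]}
orig={-84:[(467,-9),(467,-4)],-28:[(525,-16),(522,-20)],28:[(580,-23),(580,-27)],84:[(634,-37),(637,-38)]}
def f(p):
    tx,ty,a,ye=p;c,s=np.cos(a),np.sin(a);r=[]
    for dct,y in((ends,ye),(gr,110),(orig,ye+128)):
        for x,l in dct.items():
            for u,v in l: r+= [c*x-s*y+tx-u, s*x+c*y+ty-v]
    return r
s=least_squares(f,[550,-38,-.2,-110],loss='soft_l1');print(s.x,np.round(f(s.x),1))
json.dump(dict(t=[s.x[0],s.x[1],0],yaw=s.x[2]),open('jig.json','w'))
E
python3 -c "
from h import *
st([-84,-118,200])"
```

```text
[ 5.49084452e+02 -3.68769496e+01 -1.94357680e-01 -1.12371641e+02] [-1.   2.1  3.   2.1 -7.1 -2.7  0.9  2.3  1.9 -1.5  0.9 -0.5  1.8 -0.4
 -4.2 -0.4 -0.1 -0.7 -4.1  1.3  4.9 -1.5 -1.1  3.5  2.8  1.6 -2.2 -0.4
 -4.3 -0.2 -1.3 -0.2  2.7  3.7  2.7 -1.3 -0.4 -0.1  2.6  3.9 -0.4 -4.
 -0.4  0.   0.5 -0.8 -2.5  0.2]
t 2.3 tcp [143.  608.4 184.5] jig [-523.1  554.7  184.5] F [ 0.   -0.31 -0.32] w 87.9
shift/150 [-4.3752  3.0889 -0.1035]
turn/60deg [ 0.     -0.     -0.0348]
```

move_arm --motion '[[[-0.2, 0.14, -0.2], [0, 0, 0]], [[-0.5, 0.35, -0.2], [0, 0, 0]], [[-0.75, 0.53, -0.2], [0, 0, 0]], [[-1, 0.7, -0.2], [0, 0, 0]], [[-1, 0.7, -0.2], [0, 0, -0.035]]]' --gripper 0

```text
t: 2.92
ee_pos: [211.4, 436.0, 214.6]
orientation: [2.427, 1.994, -0.001]
ft_force: [0.4, 1.6, 0.7]
width: 41.2
```

move_arm --motion '[[[-0.28, 0.2, 0], [0, 0, 0]], [[-0.55, 0.4, 0], [0, 0, 0]], [[-0.8, 0.58, 0], [0, 0, 0]], [[-1, 0.72, 0], [0, 0, 0]], [[-1, 0.72, 0], [0, 0, 0]]]'

```text
t: 3.55
ee_pos: [288.7, 269.8, 214.8]
orientation: [-2.429, -1.993, -0.001]
ft_force: [-0.2, 0.5, 0.4]
width: 1.0
```

move_arm --motion '[[[-0.28, 0.2, 0], [0, 0, 0]], [[-0.55, 0.4, 0], [0, 0, 0]], [[-0.8, 0.58, 0], [0, 0, 0]], [[-1, 0.72, 0], [0, 0, 0]], [[-1, 0.72, 0], [0, 0, 0]]]'

```text
t: 4.18
ee_pos: [366.4, 102.1, 214.8]
orientation: [2.429, 1.993, 0.002]
ft_force: [0.2, 0.8, -0.1]
width: 0.5
```

```bash
python3 -c "
from h import *
st([-84,-112,180])"
```

```text
t 4.17 tcp [366.4 102.1 214.8] jig [-206.1  101.   214.8] F [ 0.2   0.78 -0.11] w 0.5
shift/150 [-1.4186  0.8167  0.2317]
turn/60deg [ 0.0009 -0.0006 -0.0021]
```

move_arm --motion '[[[-0.28, 0.16, 0], [0, 0, 0]], [[-0.55, 0.32, 0], [0, 0, 0]], [[-0.8, 0.47, 0], [0, 0, 0]], [[-1, 0.6, 0], [0, 0, 0]], [[-1, 0.65, 0], [0, 0, 0]]]'

```text
t: 4.8
ee_pos: [433.0, -63.6, 214.5]
orientation: [2.428, 1.994, 0.001]
ft_force: [-0.3, 0.7, -0.2]
width: 0.5
```

move_arm --motion '[[[-0.25, 0.1, 0], [0, 0, 0]], [[-0.42, 0.167, 0], [0, 0, 0]], [[-0.42, 0.167, 0.1], [0, 0, 0]], [[-0.42, 0.167, 0.1], [0, 0, 0]], [[-0.42, 0.167, 0.1], [0, 0, 0]]]'

```text
t: 5.42
ee_pos: [443.8, -128.8, 199.2]
orientation: [-2.424, -1.997, 0.0]
ft_force: [-0.7, -0.1, -1.1]
width: 0.2
```

```bash
python3 -c "
from h import *
st([-84,-112,70])
im=ctrl.get_image('wrist');cv2.imwrite('pics/w1.png',im['pixels'][:,:,::-1])
print(im['mount'].round(3),im['camera_matrix'])
for n in ['slat_a_end','slat_c_end','slat_b_end','slat_d_end']:
  for c in ['wrist','top']:
    for d in ctrl.pinpoint(c,n): print(c,n,d['location'].round(1),W2J(d['location']).round(1),round(d['p'],2))
"
```

```text
t 5.42 tcp [ 443.8 -128.8  199.2] jig [ -85.5 -110.5  199.2] F [-0.74 -0.1  -1.06] w 0.2
shift/150 [-0.0102  0.011   0.8612]
turn/60deg [-0.0009 -0.0004  0.0017]
[[ 1.00000e+00  1.00000e-03 -0.00000e+00  7.90000e-01]
 [-1.00000e-03  9.62000e-01  2.74000e-01 -7.59760e+01]
 [ 1.00000e-03 -2.74000e-01  9.62000e-01 -1.99707e+02]
 [ 0.00000e+00  0.00000e+00  0.00000e+00  1.00000e+00]] [[289.11875618   0.         319.03360342]
 [  0.         289.11875618 198.2287584 ]
 [  0.           0.           1.        ]]Traceback (most recent call last):
  File "<string>", line 8, in <module>
    for d in ctrl.pinpoint(c,n): print(c,n,d['location'].round(1),W2J(d['location']).round(1),round(d['p'],2))
                                           ^^^^^^^^^^^^^^^^^^^
AttributeError: 'list' object has no attribute 'round'. Did you mean: 'count'?
```

View pics/w1.png

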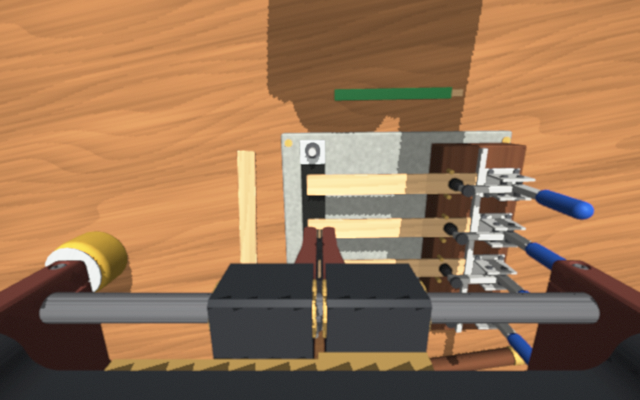

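The wrist view shows slat a's free end at about (308,185) px, slat c's at (308,228), the stop bar at x≈313, and the handles on the right. I'll back-project these points to check the jig fit.

```bash
cat >> h.py <<'E'
def bp(px,z,im,o):
    K=im['camera_matrix'];M=np.array(im['mount']);R=Ro.from_rotvec(o['orientation']).as_matrix()
    d=M[:3,:3]@np.linalg.inv(K)@np.array([px[0],px[1],1.]);d=R@d
    c=R@M[:3,3]+o['ee_pos'];return c+d*(z-c[2])/d[2]
E
python3 -c "
from h import *
o=ctrl.get_obs();im=ctrl.get_image('wrist')
for p,z in [((308,175),64),((308,195),64),((405,174),64),((405,193.5),64),((309,219),64),((405,218.5),64),((405,238),64),((302,170),60),((325,210),56),((282,133),18),((513,133),18),((312,152),75)]: print(p,W2J(bp(p,z,im,o)).round(1))
cv2.imwrite('pics/w2.png',cv2.resize(im['pixels'][120:280,270:470,::-1],(800,640))[:600])
"
```

```text
(308, 175) [ -94.  -123.4   64. ]
(308, 195) [ -69.5 -123.6   64. ]
(405, 174) [-95.4  -9.2  64. ]
(405, 193.5) [-71.6  -7.2  64. ]
(309, 219) [ -38.9 -122.7   64. ]
(405, 218.5) [-39.8  -4.5  64. ]
(405, 238) [-13.8  -2.4  64. ]
(302, 170) [ -99.2 -130.6   60. ]
(325, 210) [ -48.  -102.9   56. ]
(282, 133) [-139.7 -158.2   18. ]
(513, 133) [-140.3  139.4   18. ]
(312, 152) [-122.3 -118.3   75. ]
```

View pics/w2.png

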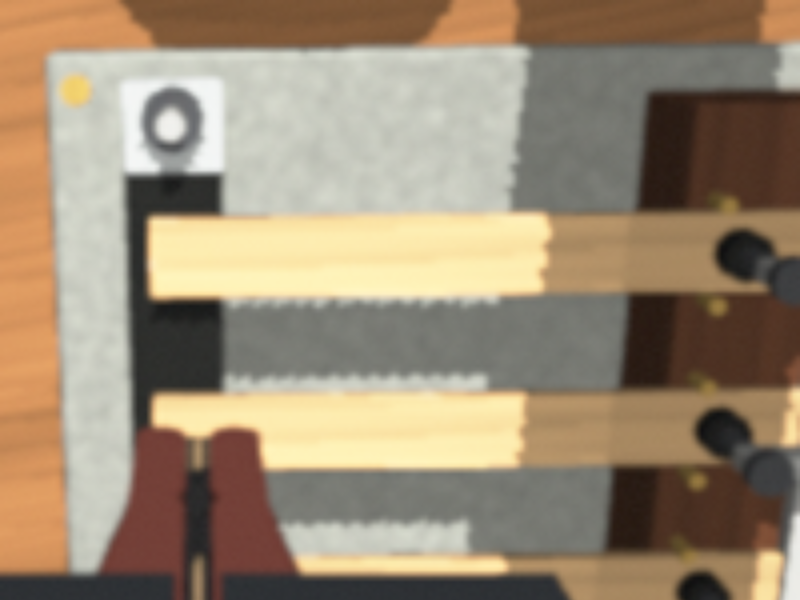

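move_arm --motion '[[[-0.043, 0.017, 0.3], [0, 0, 0]], [[-0.043, 0.017, 0.6], [0, 0, 0]], [[-0.043, 0.017, 0.8], [0, 0, 0]], [[-0.043, 0.017, 0.848], [0, 0, 0]], [[-0.043, 0.017, 0.848], [0, 0, 0]]]'

```text
t: 6.2
ee_pos: [445.7, -137.1, 72.7]
orientation: [2.426, 1.996, 0.0]
ft_force: [0.1, -0.1, 0.4]
width: 0.7
```

```bash
python3 -c "
from h import *
st([-83,-117,60])
im=ctrl.get_image('scene');cv2.imwrite('pics/s1.png',cv2.resize(im['pixels'][120:280,240:440,::-1],(750,600)))
"
```

```text
t 6.2 tcp [ 445.7 -137.1   72.7] jig [ -82.1 -118.3   72.7] F [ 0.05 -0.14  0.39] w 0.7
shift/150 [ 0.0087 -0.0059  0.0846]
turn/60deg [ 0.0002 -0.      0.0003]
```

View pics/s1.png

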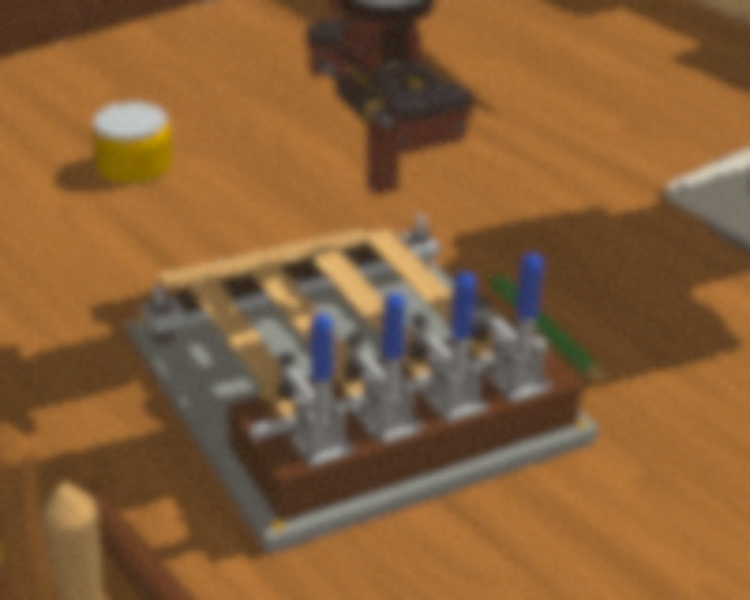

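```bash
python3 -c "
from h import *
st()
im=ctrl.get_image('scene')
def pr(X):
  c=im['R']@np.array(X)+im['t'];p=im['camera_matrix']@c;p=p[:2]/p[2];return p.round(1),((p-[240,120])*3.75).round(0)
o=ctrl.get_obs()
print('tcp',pr(o['ee_pos']));
for q in [(-84,-124,64),(-84,-112,64),(28,-124,64),(-84,110,176),(-84,-112,72)]: print(q,pr(J2W(q)))
cv2.imwrite('pics/s2.png',cv2.resize(im['pixels'][120:280,240:440,::-1],(750,600)))
"
```

```text
t 6.25 tcp [ 446.1 -137.3   73.2] jig [ -81.6 -118.4   73.2] F [0.26 0.76 0.06] w 0.3
turn/60deg [0.0014 0.0002 0.0003]
tcp (array([341.6, 179.8]), array([381., 224.]))
(-84, -124, 64) (array([341.5, 181.3]), array([380., 230.]))
(-84, -112, 64) (array([343.1, 183. ]), array([387., 236.]))
(28, -124, 64) (array([310.4, 189.2]), array([264., 259.]))
(-84, 110, 176) (array([381.8, 187.6]), array([532., 254.]))
(-84, -112, 72) (array([343.2, 181. ]), array([387., 229.]))
```

View pics/s2.png

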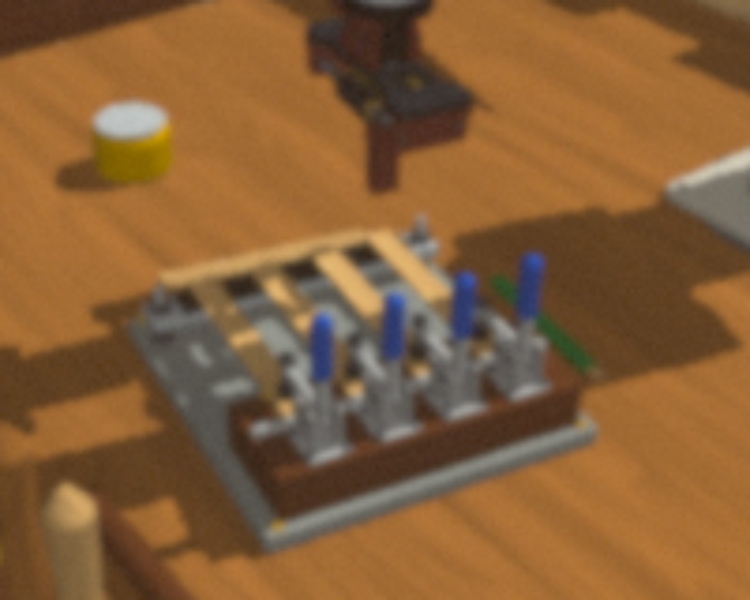

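```bash
python3 -c "
from h import *
im=ctrl.get_image('wrist');cv2.imwrite('pics/w3.png',im['pixels'][:,:,::-1])
im=ctrl.get_image('top');print((lambda p:p[:2]/p[2])(im['camera_matrix']@(im['R']@ctrl.get_obs()['ee_pos']+im['t'])))
cv2.imwrite('pics/t3.png',cv2.resize(im['pixels'][130:290,250:450,::-1],(750,600)))
"
```

```text
[360.73483232 251.05652499]
```

View pics/w3.png

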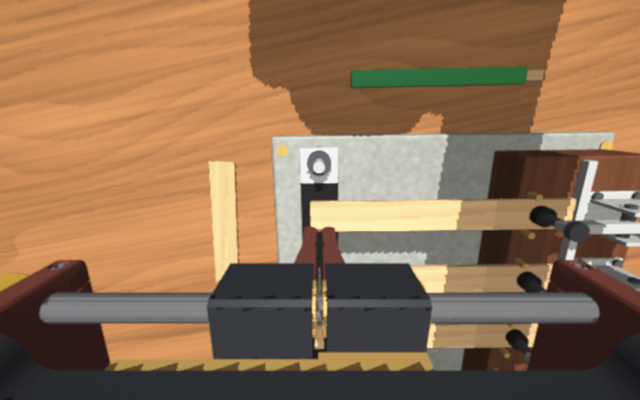

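View pics/t3.png

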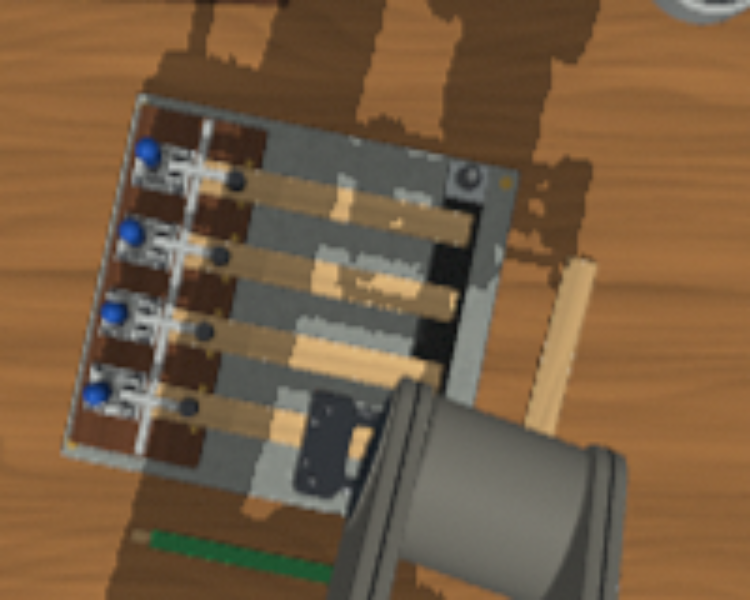

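```bash
python3 -c "
from h import *
im=ctrl.get_image('wrist');o=ctrl.get_obs()
for p,z in [((311,201),64),((311,229),64),((460,199),64),((460,227),64),((273,137),18),((613,133),18),((319,163),75)]: print(p,W2J(bp(p,z,im,o)).round(1))
st([-83,-117,62])
"
```

```text
(311, 201) [ -95.8 -123.8   64. ]
(311, 229) [ -73.2 -124.    64. ]
(460, 199) [-97.5 -11.8  64. ]
(460, 227) [-75.   -8.7  64. ]
(273, 137) [-139.8 -157.7   18. ]
(613, 133) [-143.5  135.2   18. ]
(319, 163) [-126.4 -117.8   75. ]
t 6.45 tcp [ 446.2 -137.4   73.4] jig [ -81.6 -118.5   73.4] F [-0.03 -0.51 -0.56] w 0.4
shift/150 [ 0.01   -0.0096  0.0759]
turn/60deg [0.0021 0.0003 0.0003]
```

move_arm --motion '[[[0.01, -0.016, 0.03], [0, 0, 0]], [[0.01, -0.016, 0.06], [0, 0, 0]], [[0.01, -0.016, 0.076], [0, 0, 0]], [[0.01, -0.016, 0.076], [0, 0, 0]], [[0.01, -0.016, 0.076], [0, 0, 0]]]'

```text
t: 7.08
ee_pos: [443.3, -135.2, 60.8]
orientation: [-2.426, -1.996, 0.0]
ft_force: [-0.1, -0.1, -0.5]
width: 0.4
```

```bash
python3 -c "
from h import *
st()"
```

```text
t 7.08 tcp [ 443.3 -135.2   60.8] jig [ -84.8 -116.9   60.8] F [-0.06 -0.12 -0.49] w 0.4
turn/60deg [-0.0001 -0.      0.0002]
```

move_arm --motion '[[[0, 0, 0.01], [0, 0, 0]], [[0, 0, 0.02], [0, 0, 0]], [[0, 0, 0.02], [0, 0, 0]], [[0, 0, 0.02], [0, 0, 0]], [[0, 0, 0.02], [0, 0, 0]]]'

```text
t: 7.7
ee_pos: [443.3, -135.2, 57.9]
orientation: [2.426, 1.996, 0.0]
ft_force: [0.1, -0.6, 0.0]
width: 0.3
```

```bash
python3 -c "
from h import *
st()
im=ctrl.get_image('scene')
cv2.imwrite('pics/s4.png',cv2.resize(im['pixels'][120:280,240:440,::-1],(750,600)))
im=ctrl.get_image('wrist')
cv2.imwrite('pics/w4.png',cv2.resize(im['pixels'][120:280,240:440,::-1],(750,600)))
st()
"
```

```text
t 7.7 tcp [ 443.3 -135.2   57.9] jig [ -84.8 -116.9   57.9] F [ 0.08 -0.61  0.05] w 0.3
turn/60deg [0.0001 0.     0.0003]
t 7.8 tcp [ 443.3 -135.2   57.9] jig [ -84.8 -116.9   57.9] F [0.4  0.14 0.06] w 0.3
turn/60deg [0.0001 0.     0.0002]
```

View pics/s4.png

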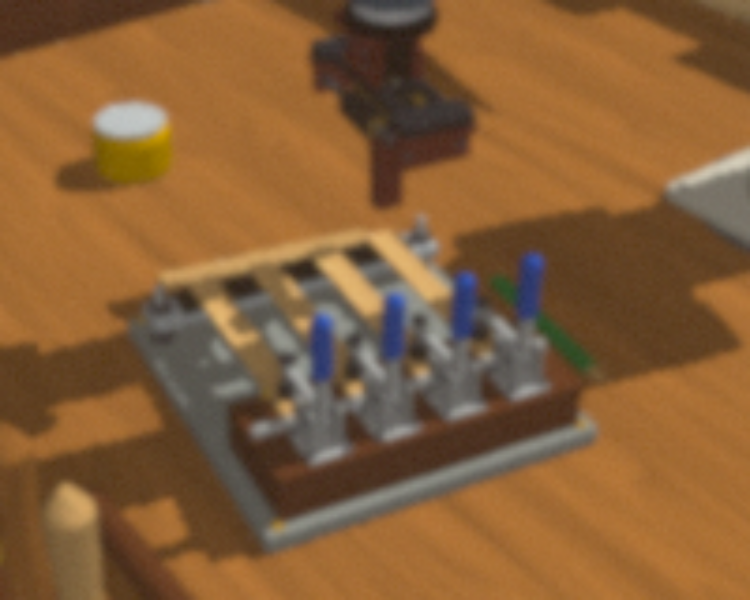

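View pics/w4.png

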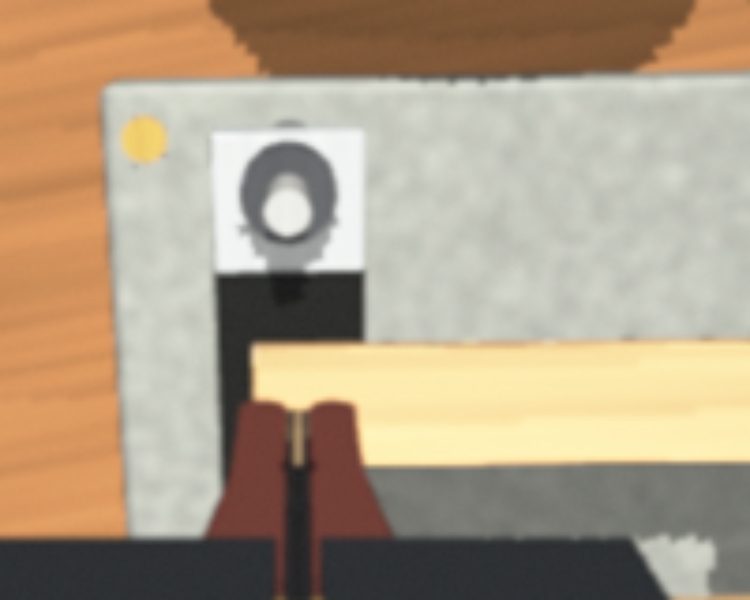

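move_arm --motion '[[[0, 0, 0.02], [0, 0, 0]], [[0, 0, 0.04], [0, 0, 0]], [[0, 0, 0.053], [0, 0, 0]], [[0, 0, 0.053], [0, 0, 0]], [[0, 0, 0.053], [0, 0, 0]]]'

```text
t: 8.43
ee_pos: [443.3, -135.2, 49.9]
orientation: [-2.426, -1.996, 0.0]
ft_force: [0.8, 0.0, 0.6]
width: 0.4
```

```bash
python3 -c "
from h import *
st()
im=ctrl.get_image('wrist')
cv2.imwrite('pics/w5.png',cv2.resize(im['pixels'][120:280,240:440,::-1],(750,600)))
"
```

```text
t 8.43 tcp [ 443.3 -135.2   49.9] jig [ -84.8 -116.9   49.9] F [0.81 0.02 0.64] w 0.4
turn/60deg [-0.      0.      0.0002]
```

View pics/w5.png

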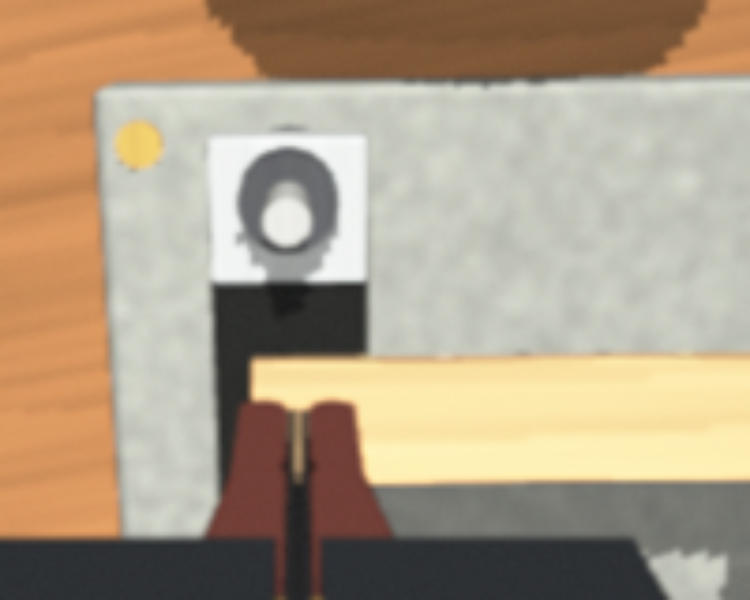

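move_arm --motion '[[[0, 0, 0.015], [0, 0, 0]], [[0, 0, 0.03], [0, 0, 0]], [[0, 0, 0.04], [0, 0, 0]], [[0, 0, 0.04], [0, 0, 0]], [[0, 0, 0.04], [0, 0, 0]]]'

```text
t: 9.1
ee_pos: [443.3, -135.2, 43.9]
orientation: [-2.426, -1.996, 0.0]
ft_force: [-0.8, -0.1, -0.7]
width: 0.3
```

```bash
python3 -c "
from h import *
st()
im=ctrl.get_image('scene')
cv2.imwrite('pics/s6.png',cv2.resize(im['pixels'][160:240,290:390,::-1],(750,600)))
im=ctrl.get_image('wrist')
cv2.imwrite('pics/w6.png',cv2.resize(im['pixels'][120:280,240:440,::-1],(750,600)))
"
```

```text
t 9.1 tcp [ 443.3 -135.2   43.9] jig [ -84.8 -116.9   43.9] F [-0.84 -0.09 -0.72] w 0.3
turn/60deg [-0.      0.      0.0002]
```

View pics/s6.png

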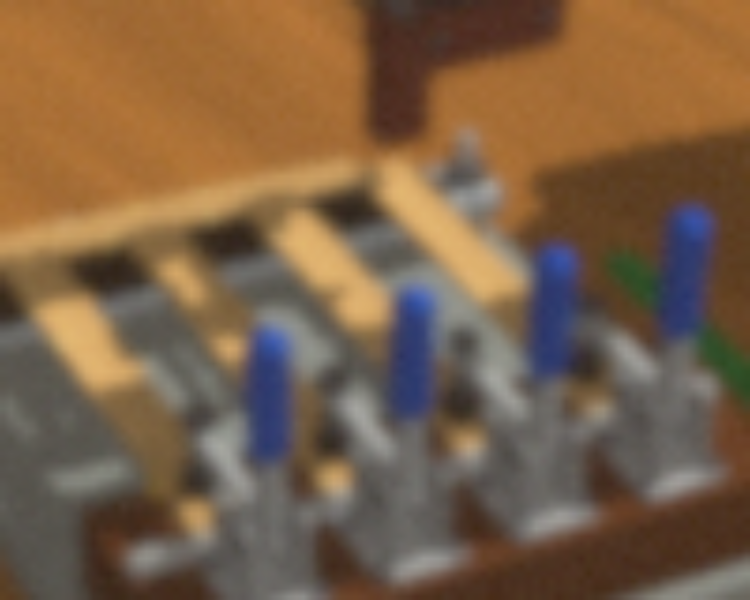

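View pics/w6.png

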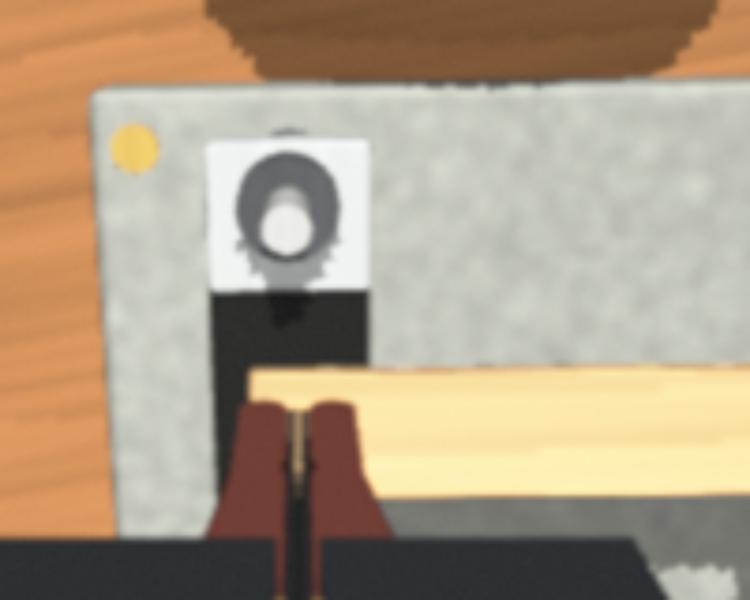

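move_arm --motion '[[[0, 0, 0.015], [0, 0, 0]], [[0, 0, 0.03], [0, 0, 0]], [[0, 0, 0.05], [0, 0, 0]], [[0, 0, 0.05], [0, 0, 0]], [[0, 0, 0.05], [0, 0, 0]]]'

```text
t: 9.82
ee_pos: [443.2, -135.2, 36.4]
orientation: [-2.426, -1.996, 0.0]
ft_force: [0.8, 0.3, 0.6]
width: 0.3
```

move_arm --motion '[[[0, 0, 0.01], [0, 0, 0]], [[0, 0, 0.02], [0, 0, 0]], [[0, 0, 0.02], [0, 0, 0]], [[0, 0, 0.02], [0, 0, 0]], [[0, 0, 0.02], [0, 0, 0]]]'

```text
t: 10.45
ee_pos: [443.3, -135.2, 33.5]
orientation: [2.426, 1.996, 0.0]
ft_force: [0.3, -0.5, -0.0]
width: 0.5
```

move_arm --motion '[[[0, 0, 0.01], [0, 0, 0]], [[0, 0, 0.02], [0, 0, 0]], [[0, 0, 0.02], [0, 0, 0]], [[0, 0, 0.02], [0, 0, 0]], [[0, 0, 0.02], [0, 0, 0]]]'

```text
t: 11.08
ee_pos: [443.3, -135.2, 30.5]
orientation: [2.426, 1.996, 0.0]
ft_force: [-0.5, 0.2, 0.3]
width: 0.4
```

move_arm --motion '[[[0, 0, 0.01], [0, 0, 0]], [[0, 0, 0.02], [0, 0, 0]], [[0, 0, 0.02], [0, 0, 0]], [[0, 0, 0.02], [0, 0, 0]], [[0, 0, 0.02], [0, 0, 0]]]'

```text
t: 11.7
ee_pos: [443.3, -135.2, 27.4]
orientation: [2.426, 1.996, -0.0]
ft_force: [-0.4, -0.0, -0.1]
width: 0.5
```

```bash
python3 -c "
from h import *
st()
im=ctrl.get_image('scene')
cv2.imwrite('pics/s7.png',cv2.resize(im['pixels'][160:240,290:390,::-1],(750,600)))
im=ctrl.get_image('wrist')
cv2.imwrite('pics/w7.png',cv2.resize(im['pixels'][120:280,240:440,::-1],(750,600)))
st()
"
```

```text
t 11.7 tcp [ 443.3 -135.2   27.4] jig [ -84.8 -116.9   27.4] F [-0.44 -0.03 -0.08] w 0.5
turn/60deg [-0.      0.      0.0002]
t 11.8 tcp [ 443.3 -135.2   27.5] jig [ -84.8 -116.9   27.5] F [ 0.03 -0.96 -0.19] w 0.4
turn/60deg [0.0001 0.     0.0002]
```

View pics/s7.png

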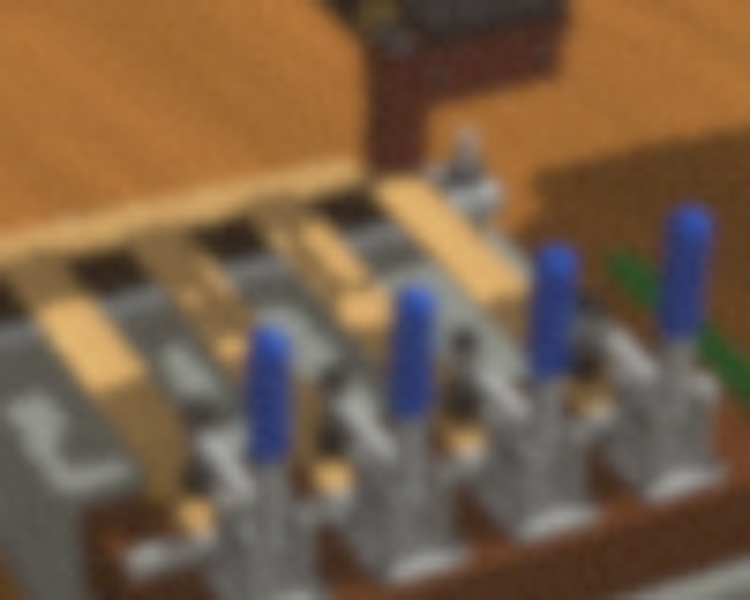

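View pics/w7.png

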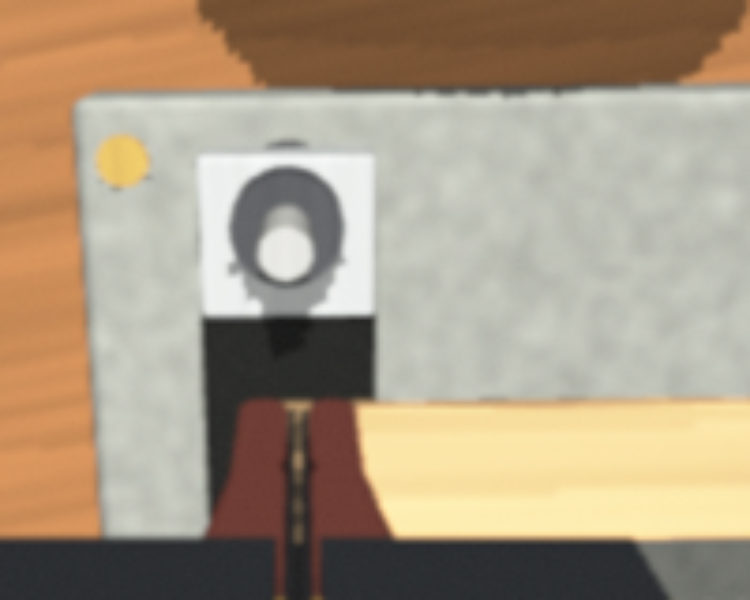

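The scene zoom shows the fingertip at about (398,170) px, just meeting slat a's end. In the wrist view the tip edge lines up with the slat edge. The real tip therefore sits roughly 35 mm above the nominal TCP. I'll keep going in small steps.

move_arm --motion '[[[0, 0, 0.01], [0, 0, 0]], [[0, 0, 0.02], [0, 0, 0]], [[0, 0, 0.02], [0, 0, 0]], [[0, 0, 0.02], [0, 0, 0]], [[0, 0, 0.02], [0, 0, 0]]]'

```text
t: 12.42
ee_pos: [443.4, -135.2, 24.5]
orientation: [2.426, 1.996, 0.0]
ft_force: [-0.7, -0.7, 1.2]
width: 0.4
```

move_arm --motion '[[[0, 0, 0.01], [0, 0, 0]], [[0, 0, 0.02], [0, 0, 0]], [[0, 0, 0.02], [0, 0, 0]], [[0, 0, 0.02], [0, 0, 0]], [[0, 0, 0.02], [0, 0, 0]]]'

```text
t: 13.05
ee_pos: [443.4, -135.2, 21.5]
orientation: [2.426, 1.996, 0.0]
ft_force: [-0.8, 0.1, 5.3]
width: 0.8
```

move_arm --motion '[[[0, 0, 0.01], [0, 0, 0]], [[0, 0, 0.0133], [0, 0, 0]], [[0, 0, 0.0133], [0, 0, 0]], [[0, 0, 0.0133], [0, 0, 0]], [[0, 0, 0.0133], [0, 0, 0]]]'

```text
t: 13.68
ee_pos: [443.4, -135.2, 19.7]
orientation: [2.426, 1.996, 0.0]
ft_force: [-0.9, 0.8, 7.3]
width: 0.1
```

move_arm --motion '[[[0, 0, 0.01], [0, 0, 0]], [[0, 0, 0.01], [0, 0, 0]], [[0, 0, 0.01], [0, 0, 0]], [[0, 0, 0.01], [0, 0, 0]], [[0, 0, 0.01], [0, 0, 0]]]'

```text
t: 14.3
ee_pos: [443.5, -135.1, 18.3]
orientation: [2.426, 1.995, 0.001]
ft_force: [-1.7, 1.1, 9.0]
width: 0.4
```

move_arm --motion '[[[0, 0, 0.01], [0, 0, 0]], [[0, 0, 0.01], [0, 0, 0]], [[0, 0, 0.01], [0, 0, 0]], [[0, 0, 0.01], [0, 0, 0]], [[0, 0, 0.01], [0, 0, 0]]]'

```text
t: 14.92
ee_pos: [443.6, -135.1, 17.2]
orientation: [2.426, 1.995, 0.001]
ft_force: [-2.0, 2.4, 16.0]
width: 0.2
```

```bash
python3 -c "
from h import *
st()"
```

```text
t 14.93 tcp [ 443.6 -135.1   17.2] jig [ -84.5 -116.8   17.2] F [-2.    2.39 15.96] w 0.2
turn/60deg [ 0.0006 -0.0001  0.0001]
```

move_arm --motion '[[[0, 0, 0], [0, 0, 0]], [[0, 0, 0], [0, 0, 0]], [[0, 0, -0.06], [0, 0, 0]], [[0, 0, -0.13], [0, 0, 0]], [[0, 0, -0.13], [0, 0, 0]]]'

```text
t: 15.55
ee_pos: [443.6, -135.3, 36.5]
orientation: [2.426, 1.995, 0.001]
ft_force: [0.3, 0.1, 0.2]
width: 0.8
```

```bash
python3 -c "
from h import *
st([-28,-117,20.5])"
```

```text
t 15.55 tcp [ 443.6 -135.3   36.5] jig [ -84.5 -116.9   36.5] F [0.33 0.14 0.16] w 0.8
shift/150 [-0.0006  0.3765  0.1068]
turn/60deg [0.001  0.0001 0.0002]
```

move_arm --motion '[[[0, 0.19, 0], [0, 0, 0]], [[0, 0.376, 0], [0, 0, 0]], [[0, 0.376, 0.08], [0, 0, 0]], [[0, 0.376, 0.107], [0, 0, 0]], [[0, 0.376, 0.107], [0, 0, 0]]]'

```text
t: 16.18
ee_pos: [499.0, -146.1, 19.8]
orientation: [2.425, 1.994, 0.002]
ft_force: [3.3, 0.1, 7.2]
width: 0.5
```

```bash
python3 -c "
from h import *
st([-28,-117,17])
im=ctrl.get_image('wrist')
cv2.imwrite('pics/w8.png',cv2.resize(im['pixels'][120:280,240:440,::-1],(750,600)))
st()"
```

```text
t 16.18 tcp [ 499.  -146.1   19.8] jig [ -28.1 -116.9   19.8] F [3.27 0.13 7.24] w 0.5
shift/150 [-0.0009  0.0005  0.019 ]
turn/60deg [ 0.0018 -0.     -0.0001]
t 16.23 tcp [ 499.  -146.1   20. ] jig [ -28.1 -116.9   20. ] F [3.07 0.73 7.33] w 0.5
turn/60deg [ 0.0019 -0.     -0.0001]
```

View pics/w8.png

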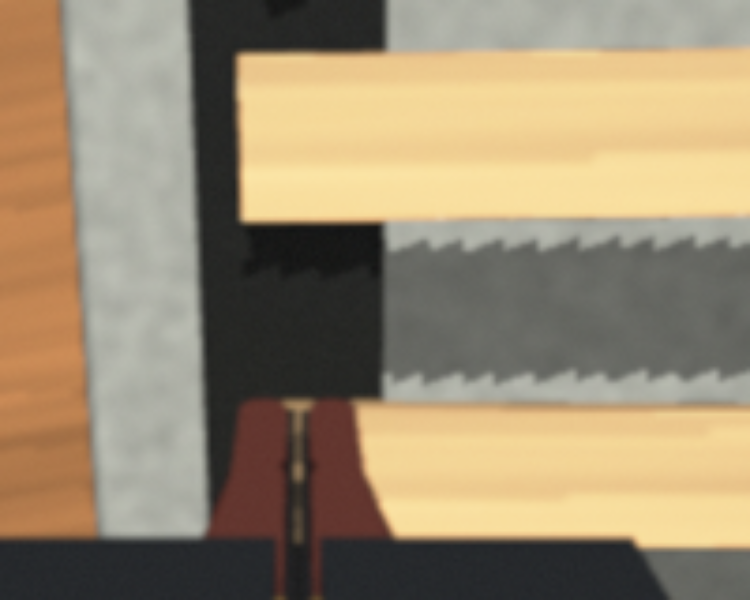

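move_arm --motion '[[[0, 0, 0.01], [0, 0, 0]], [[0, 0, 0.02], [0, 0, 0]], [[0, 0, 0.023], [0, 0, 0]], [[0, 0, 0.023], [0, 0, 0]], [[0, 0, 0.023], [0, 0, 0]]]'

```text
t: 16.85
ee_pos: [499.1, -146.1, 17.5]
orientation: [2.425, 1.994, 0.003]
ft_force: [2.2, 1.9, 15.8]
width: 0.2
```

```bash
python3 -c "
from h import *
st()"
```

```text
t 16.85 tcp [ 499.1 -146.1   17.5] jig [ -27.9 -116.8   17.5] F [ 2.21  1.93 15.79] w 0.2
turn/60deg [ 0.0025 -0.0001 -0.0001]
```

Slat c is on the stop at 15.8 N, much like slat a. I'll hold it, lift, and go on to b.

move_arm --motion '[[[0, 0, 0], [0, 0, 0]], [[0, 0, 0], [0, 0, 0]], [[0, 0, -0.06], [0, 0, 0]], [[0, 0, -0.13], [0, 0, 0]], [[0, 0, -0.13], [0, 0, 0]]]'

```text
t: 17.48
ee_pos: [497.6, -145.8, 36.1]
orientation: [-2.426, -1.995, 0.001]
ft_force: [-0.5, -0.4, 0.3]
width: 0.7
```

move_arm --motion '[[[0, 0.19, 0], [0, 0, 0]], [[0, 0.373, 0], [0, 0, 0]], [[0, 0.373, 0.06], [0, 0, 0]], [[0, 0.373, 0.107], [0, 0, 0]], [[0, 0.373, 0.107], [0, 0, 0]]]'

```text
t: 18.1
ee_pos: [552.4, -156.5, 19.3]
orientation: [-2.426, -1.995, 0.001]
ft_force: [0.6, 0.3, 3.4]
width: 0.6
```

```bash
python3 -c "
from h import *
st([28,-117,17])"
```

```text
t 18.1 tcp [ 552.4 -156.5   19.3] jig [  26.3 -116.7   19.3] F [0.58 0.33 3.39] w 0.6
shift/150 [-0.0017  0.0111  0.0152]
turn/60deg [-0.0012 -0.0003  0.    ]
```

move_arm --motion '[[[0, 0, 0.01], [0, 0, 0]], [[0, 0, 0.018], [0, 0, 0]], [[0, 0, 0.02], [0, 0, 0]], [[0, 0, 0.02], [0, 0, 0]], [[0, 0, 0.02], [0, 0, 0]]]'

```text
t: 18.73
ee_pos: [552.7, -156.5, 17.5]
orientation: [-2.426, -1.995, 0.001]
ft_force: [-2.5, 2.5, 9.6]
width: 0.4
```

```bash
python3 -c "
from h import *
st()"
```

```text
t 18.73 tcp [ 552.7 -156.5   17.5] jig [  26.6 -116.7   17.5] F [-2.53  2.49  9.63] w 0.4
turn/60deg [-0.001  -0.0002  0.0002]
```

move_arm --motion '[[[0, 0, 0], [0, 0, 0]], [[0, 0, 0], [0, 0, 0]], [[0, 0, -0.06], [0, 0, 0]], [[0, 0, -0.13], [0, 0, 0]], [[0, 0, -0.13], [0, 0, 0]]]'

```text
t: 19.35
ee_pos: [553.7, -157.0, 37.2]
orientation: [2.426, 1.995, 0.001]
ft_force: [-0.3, -0.1, -0.7]
width: 0.6
```

move_arm --motion '[[[0, 0.19, 0], [0, 0, 0]], [[0, 0.373, 0], [0, 0, 0]], [[0, 0.373, 0.06], [0, 0, 0]], [[0, 0.373, 0.107], [0, 0, 0]], [[0, 0.373, 0.107], [0, 0, 0]]]'

```text
t: 19.98
ee_pos: [608.0, -167.5, 20.1]
orientation: [2.426, 1.995, 0.0]
ft_force: [1.4, 0.5, 6.6]
width: 0.2
```

```bash
python3 -c "
from h import *
st([84,-117,17])"
```

```text
t 19.98 tcp [ 608.  -167.5   20.1] jig [  83.  -116.8   20.1] F [1.35 0.45 6.62] w 0.2
shift/150 [-0.0012  0.0064  0.0206]
turn/60deg [ 0.0002 -0.0001  0.    ]
```

move_arm --motion '[[[0, 0, 0.01], [0, 0, 0]], [[0, 0, 0.02], [0, 0, 0]], [[0, 0, 0.022], [0, 0, 0]], [[0, 0, 0.022], [0, 0, 0]], [[0, 0, 0.022], [0, 0, 0]]]'

```text
t: 20.6
ee_pos: [608.1, -167.5, 18.0]
orientation: [2.426, 1.995, 0.001]
ft_force: [0.6, 0.8, 9.8]
width: 0.4
```

```bash
python3 -c "
from h import *
st()"
```

```text
t 20.6 tcp [ 608.1 -167.5   18. ] jig [  83.1 -116.7   18. ] F [0.61 0.83 9.84] w 0.4
turn/60deg [ 0.0008 -0.0002  0.0001]
```

move_arm --motion '[[[0, 0, 0.006], [0, 0, 0]], [[0, 0, 0.007], [0, 0, 0]], [[0, 0, 0.007], [0, 0, 0]], [[0, 0, 0.007], [0, 0, 0]], [[0, 0, 0.007], [0, 0, 0]]]'

```text
t: 21.22
ee_pos: [608.2, -167.5, 17.4]
orientation: [2.426, 1.995, 0.001]
ft_force: [-0.9, 0.8, 13.1]
width: 0.8
```

```bash
python3 -c "
from h import *
st()"
```

```text
t 21.23 tcp [ 608.2 -167.5   17.4] jig [  83.2 -116.7   17.4] F [-0.86  0.82 13.06] w 0.8
turn/60deg [ 0.0009 -0.0002  0.    ]
```

move_arm --motion '[[[0, 0, 0.002], [0, 0, 0]], [[0, 0, 0.002], [0, 0, 0]], [[0, 0, -0.1], [0, 0, 0]], [[0, 0, -0.4], [0, 0, 0]], [[0, 0, -0.72], [0, 0, 0]]]'

```text
t: 21.85
ee_pos: [606.0, -167.1, 123.8]
orientation: [-2.424, -1.993, 0.004]
ft_force: [0.2, -2.0, 0.4]
width: 0.7
```

move_arm --motion '[[[0.2, -0.1, 0], [0, 0, 0]], [[0.45, -0.2, 0], [0, 0, 0]], [[0.7, -0.3, 0], [0, 0, 0]], [[0.9, -0.368, 0], [0, 0, 0]], [[0.95, -0.368, 0], [0, 0, 0]]]'

```text
t: 22.48
ee_pos: [579.7, -15.7, 123.4]
orientation: [-2.423, -1.997, 0.003]
ft_force: [-0.6, -0.9, -0.4]
width: 0.5
```

```bash
python3 -c "
from h import *
st([28,70,120])
im=ctrl.get_image('wrist');o=ctrl.get_obs()
cv2.imwrite('pics/w9.png',im['pixels'][:,:,::-1])
im=ctrl.get_image('scene')
cv2.imwrite('pics/s9.png',cv2.resize(im['pixels'][150:270,270:420,::-1],(750,600)))
for c in ['wrist','top','scene']:
  for d in ctrl.pinpoint(c,'clamp_b_grip'): print(c,W2J(d['location']).round(1),round(d['p'],2))
"
```

```text
t 22.48 tcp [579.7 -15.7 123.4] jig [ 25.9  26.7 123.4] F [-0.56 -0.88 -0.43] w 0.5
shift/150 [0.2886 0.0145 0.0226]
turn/60deg [-0.0025  0.0004  0.0022]
wrist [ 25.6 109.9 152.3] 0.68
top [-185.6  421.6   -3.3] 0.42
scene [ 25.5 111.1 156.3] 0.48
```

View pics/w9.png

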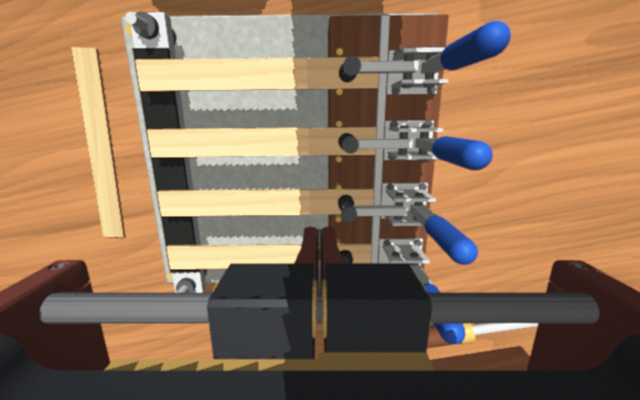

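View pics/s9.png

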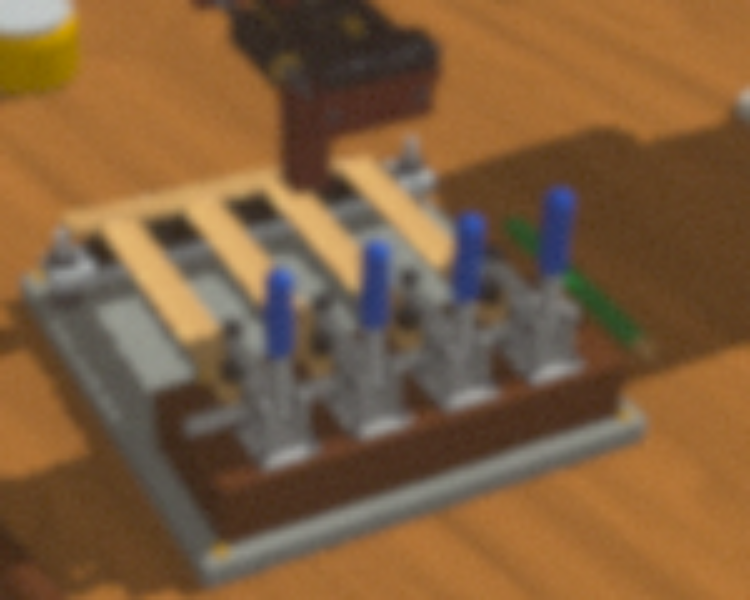

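move_arm --motion '[[[0.1, 0.005, 0.02], [0, 0, 0]], [[0.2, 0.005, 0.02], [0, 0, 0]], [[0.3, 0.005, 0.02], [0, 0, 0]], [[0.335, 0.005, 0.02], [0, 0, 0]], [[0.335, 0.005, 0.02], [0, 0, 0]]]'

```text
t: 23.35
ee_pos: [592.2, 32.6, 121.0]
orientation: [2.425, 1.997, -0.0]
ft_force: [0.6, 0.2, 0.4]
width: 0.2
```

```bash
python3 -c "
from h import *
st([26.5,92,120])
im=ctrl.get_image('wrist');o=ctrl.get_obs()
cv2.imwrite('pics/w10.png',im['pixels'][:,:,::-1])
im=ctrl.get_image('scene')
cv2.imwrite('pics/s10.png',cv2.resize(im['pixels'][150:270,270:420,::-1],(750,600)))
"
```

```text
t 23.35 tcp [592.2  32.6 121. ] jig [ 28.9  76.5 121. ] F [0.63 0.23 0.4 ] w 0.2
shift/150 [ 0.1033 -0.0156  0.0065]
turn/60deg [0.     0.0001 0.0013]
```

View pics/w10.png

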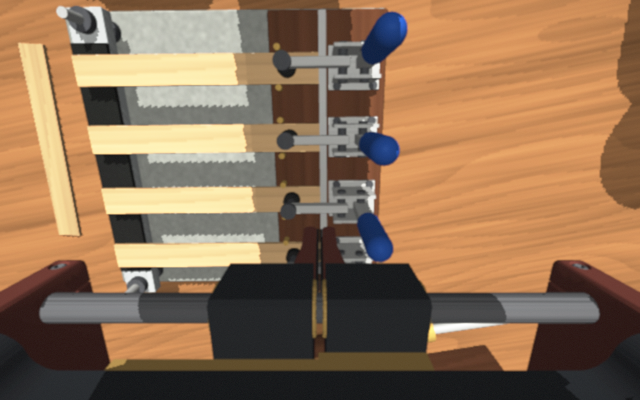

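View pics/s10.png

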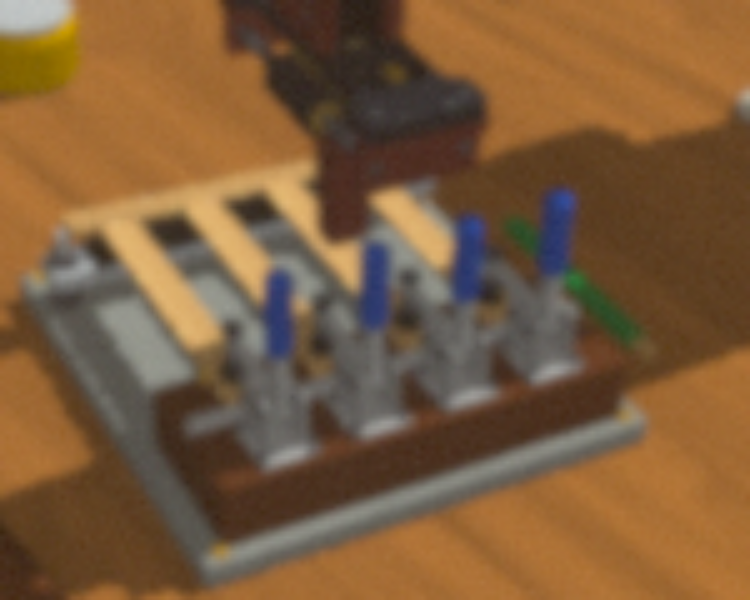

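```bash
python3 -c "
from h import *
im=ctrl.get_image('scene')
def pr(X):
  c=im['R']@np.array(X)+im['t'];p=im['camera_matrix']@c;p=p[:2]/p[2];return ((p-[270,150])*5).round(0)
for q in [(28.9,76.5,159),(28.9,76.5,149),(28,110,176),(28,110,125),(26,110,176)]: print('scene',q,pr(J2W(q)))
im=ctrl.get_image('wrist');o=ctrl.get_obs();M=np.array(im['mount']);R=Ro.from_rotvec(o['orientation'])
def pw(X):
  c=np.linalg.inv(M)@np.append(R.inv().apply(X-o['ee_pos']),1);p=im['camera_matrix']@c[:3];return (p[:2]/p[2]).round(0)
for q in [(28,110,176),(28,110,125),(28.9,76.5,159)]: print('wrist',q,pw(J2W(q)))
"
```

```text
scene (28.9, 76.5, 159) [343. 233.]
scene (28.9, 76.5, 149) [343. 248.]
scene (28, 110, 176) [374. 238.]
scene (28, 110, 125) [372. 317.]
scene (26, 110, 176) [378. 237.]
wrist (28, 110, 176) [380. 257.]
wrist (28, 110, 125) [366. 224.]
wrist (28.9, 76.5, 159) [319. 245.]
```

move_arm --motion '[[[0.08, -0.009, 0.005], [0, 0, 0]], [[0.14, -0.009, 0.007], [0, 0, 0]], [[0.2, -0.009, 0.01], [0, 0, 0]], [[0.25, -0.009, 0.017], [0, 0, 0]], [[0.29, -0.009, 0.023], [0, 0, 0]]]'

```text
t: 24.18
ee_pos: [599.2, 75.0, 117.7]
orientation: [2.425, 1.996, -0.001]
ft_force: [-1.4, -4.7, 2.2]
width: 0.1
```

```bash
python3 -c "
from h import *
st([27.5,144.6,104.5])
im=ctrl.get_image('scene')
cv2.imwrite('pics/s11.png',cv2.resize(im['pixels'][150:270,270:420,::-1],(750,600)))
"
```

```text
t 24.18 tcp [599.2  75.  117.7] jig [ 27.5 119.5 117.7] F [-1.35 -4.71  2.23] w 0.1
shift/150 [ 1.677e-01 -1.000e-04  8.790e-02]
turn/60deg [-0.0001  0.0009  0.0008]
```

View pics/s11.png

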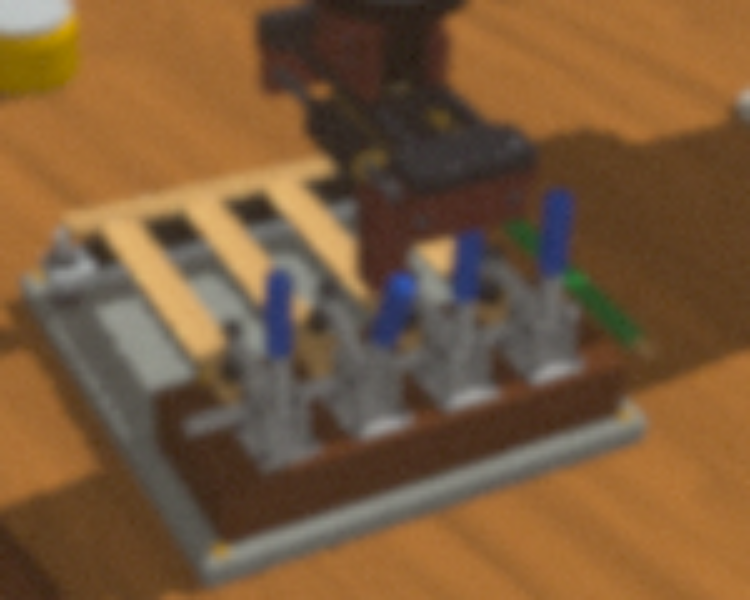

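```bash
python3 -c "
from h import *
im=ctrl.get_image('scene')
def pr(X):
  c=im['R']@np.array(X)+im['t'];p=im['camera_matrix']@c;p=p[:2]/p[2];return ((p-[270,150])*5).round(0)
for z in (198,230):
 for dx in (-37,37):
  for dy in (-50,50,89): print(z,dx,dy,pr(J2W((27.5+dx,119.5+dy,z))))
print(pr(J2W((-28,110,176))))
im=ctrl.get_image('wrist')
cv2.imwrite('pics/w11.png',im['pixels'][:,:,::-1])
st()
"
```

```text
198 -37 -50 [403. 149.]
198 -37 50 [498. 245.]
198 -37 89 [539. 287.]
198 37 -50 [277. 181.]
198 37 50 [365. 282.]
198 37 89 [403. 326.]
230 -37 -50 [405.  97.]
230 -37 50 [502. 191.]
230 -37 89 [545. 232.]
230 37 -50 [277. 128.]
230 37 50 [367. 227.]
230 37 89 [406. 270.]
[469. 213.]
t 24.32 tcp [599.3  75.4 117.5] jig [ 27.5 119.9 117.5] F [-1.27 -0.75  1.14] w 1.1
turn/60deg [-0.     -0.0003  0.0005]
```

View pics/w11.png

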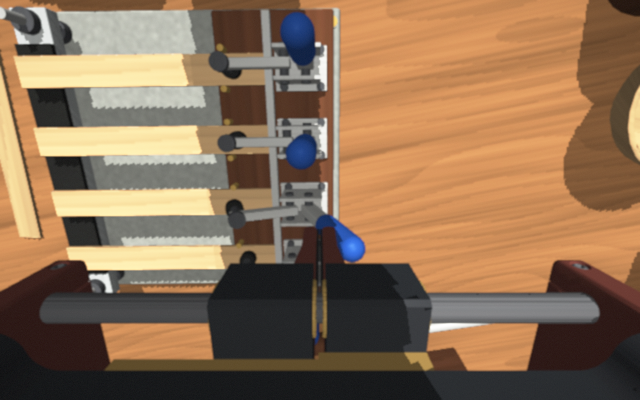

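move_arm --motion '[[[0.087, 0, 0.035], [0, 0, 0]], [[0.13, 0, 0.06], [0, 0, 0]], [[0.165, 0, 0.087], [0, 0, 0]], [[0.216, 0, 0.135], [0, 0, 0]], [[0.26, 0, 0.19], [0, 0, 0]]]'

```text
t: 24.95
ee_pos: [607.5, 114.1, 89.7]
orientation: [2.427, 1.995, 0.003]
ft_force: [-1.4, -0.2, 7.1]
width: 0.3
```

```bash
python3 -c "
from h import *
st([27.5,165.4,76.4])
im=ctrl.get_image('scene')
cv2.imwrite('pics/s12.png',cv2.resize(im['pixels'][150:270,270:420,::-1],(750,600)))
"
```

```text
t 24.95 tcp [607.5 114.1  89.7] jig [ 28.2 159.4  89.7] F [-1.44 -0.22  7.08] w 0.3
shift/150 [ 0.0398 -0.0047  0.089 ]
turn/60deg [ 0.0013 -0.0014 -0.0002]
```

View pics/s12.png

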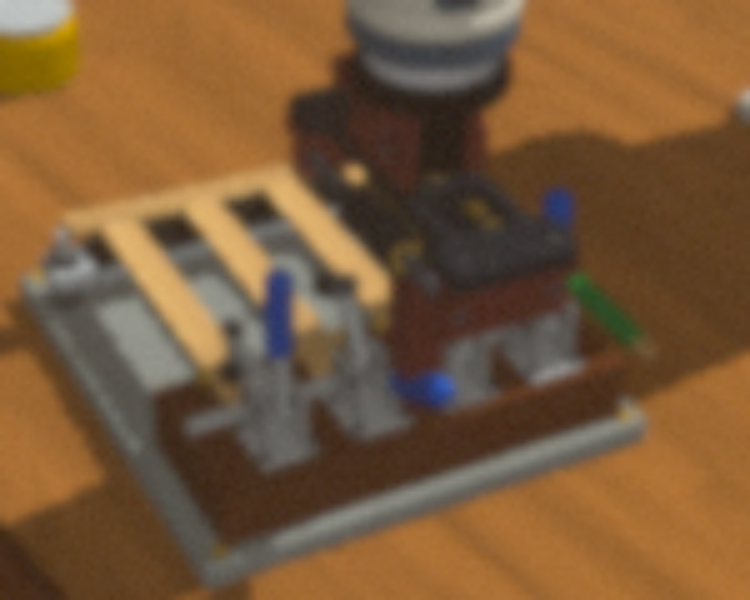

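move_arm --motion '[[[0.012, -0.003, 0.03], [0, 0, 0]], [[0.027, -0.003, 0.06], [0, 0, 0]], [[0.04, -0.003, 0.085], [0, 0, 0]], [[0.04, -0.003, 0.09], [0, 0, 0]], [[0.04, -0.003, 0.09], [0, 0, 0]]]'

```text
t: 25.62
ee_pos: [608.6, 120.2, 76.3]
orientation: [2.426, 1.995, 0.005]
ft_force: [0.0, 1.1, 4.7]
width: 0.6
```

```bash
python3 -c "
from h import *
st()
im=ctrl.get_image('scene')
cv2.imwrite('pics/s13.png',cv2.resize(im['pixels'][150:270,270:420,::-1],(750,600)))
"
```

```text
t 25.62 tcp [608.6 120.2  76.3] jig [ 28.1 165.6  76.3] F [0.   1.09 4.7 ] w 0.6
turn/60deg [ 0.002  -0.002  -0.0001]
```

View pics/s13.png

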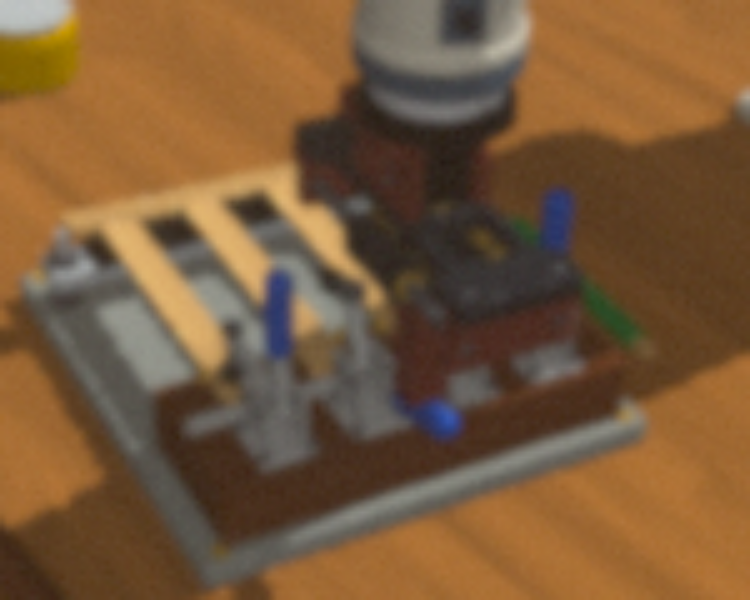

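move_arm --motion '[[[0.002, -0.003, 0.01], [0, 0, 0]], [[0.004, -0.003, 0.02], [0, 0, 0]], [[0.004, -0.003, 0.02], [0, 0, 0]], [[0.004, -0.003, 0.02], [0, 0, 0]], [[0.004, -0.003, 0.02], [0, 0, 0]]]'

```text
t: 26.3
ee_pos: [608.8, 120.5, 74.3]
orientation: [2.426, 1.995, 0.006]
ft_force: [-0.8, 1.0, 11.6]
width: 0.4
```

```bash
python3 -c "
from h import *
st()"
```

```text
t 26.3 tcp [608.8 120.5  74.3] jig [ 28.2 166.   74.3] F [-0.75  1.01 11.64] w 0.4
turn/60deg [ 0.003  -0.002  -0.0002]
```

move_arm --motion '[[[0, 0, 0.005], [0, 0, 0]], [[0, 0, 0.01], [0, 0, 0]], [[0, 0, 0.01], [0, 0, 0]], [[0, 0, 0.01], [0, 0, 0]], [[0, 0, 0.01], [0, 0, 0]]]'

```text
t: 26.92
ee_pos: [609.1, 120.6, 74.0]
orientation: [2.425, 1.994, 0.007]
ft_force: [-3.9, 0.8, 21.5]
width: 0.1
```

```bash
python3 -c "
from h import *
st()"
```

```text
t 26.93 tcp [609.1 120.6  74. ] jig [ 28.5 166.1  74. ] F [-3.89  0.75 21.46] w 0.1
turn/60deg [ 0.0037 -0.0022 -0.0001]
```

The handle is at its hard stop: 0.3 mm more travel added 10 N. I'll lift straight up and clear.

move_arm --motion '[[[0, 0, -0.05], [0, 0, 0]], [[0, 0, -0.2], [0, 0, 0]], [[0, 0, -0.45], [0, 0, 0]], [[0, 0, -0.7], [0, 0, 0]], [[0, 0, -0.95], [0, 0, 0]]]'

```text
t: 27.55
ee_pos: [606.6, 119.8, 214.2]
orientation: [-2.426, -1.995, 0.001]
ft_force: [0.1, 0.7, -0.0]
width: 0.3
```

move_arm --motion '[[[0.2, 0, -0.1], [0, 0, 0]], [[0.5, 0, -0.2], [0, 0, 0]], [[0.8, 0, -0.2], [0, 0, 0]], [[1, 0, -0.2], [0, 0, 0]], [[1, 0, -0.2], [0, 0, 0]]]'

```text
t: 28.18
ee_pos: [635.7, 268.9, 242.6]
orientation: [-2.423, -1.998, 0.001]
ft_force: [0.1, -0.1, 0.3]
width: 0.7
```

```bash
python3 -c "
from h import *
st()
im=ctrl.get_image('scene')
def pr(X):
  c=im['R']@np.array(X)+im['t'];p=im['camera_matrix']@c;p=p[:2]/p[2];return ((p-[270,150])*5).round(0)
for th in (1.1,1.2,1.3): print(th,pr(J2W((28,110+88*np.sin(th),88+88*np.cos(th)))))
cv2.imwrite('pics/s14.png',cv2.resize(im['pixels'][150:270,270:420,::-1],(750,600)))
im=ctrl.get_image('top')
cv2.imwrite('pics/t14.png',cv2.resize(im['pixels'][130:290,250:450,::-1],(750,600)))
im=ctrl.get_image('wrist')
cv2.imwrite('pics/w14.png',im['pixels'][:,:,::-1])
"
```

```text
t 28.18 tcp [635.7 268.9 242.6] jig [ 25.9 316.7 242.6] F [ 0.07 -0.05  0.33] w 0.7
turn/60deg [-0.001   0.0002  0.0025]
1.1 [444. 397.]
1.2 [446. 413.]
1.3 [448. 429.]
```

View pics/s14.png

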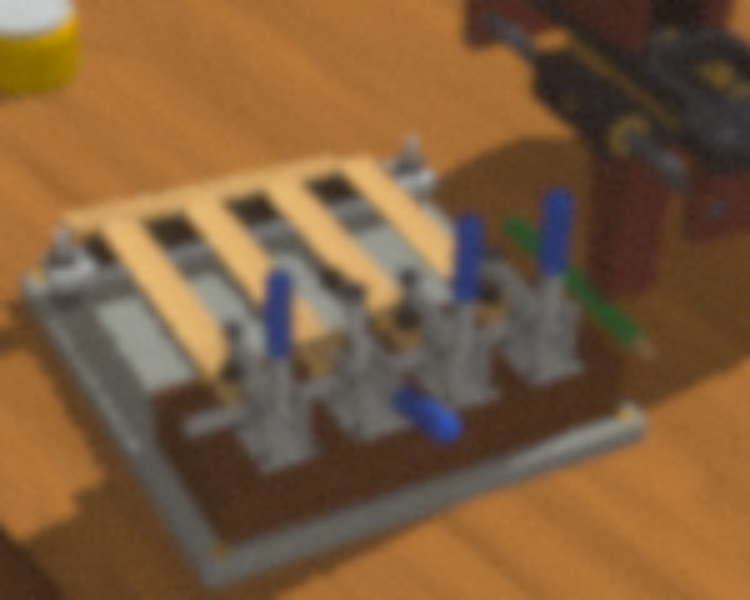

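View pics/t14.png

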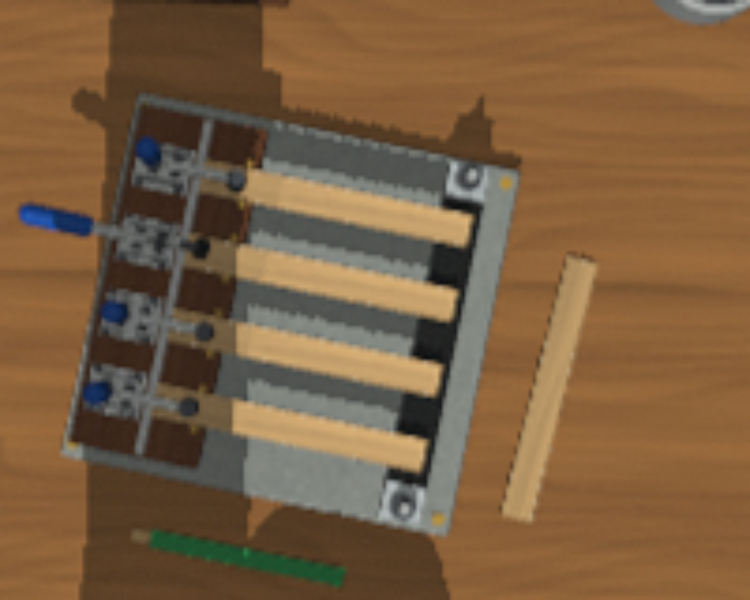

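View pics/w14.png

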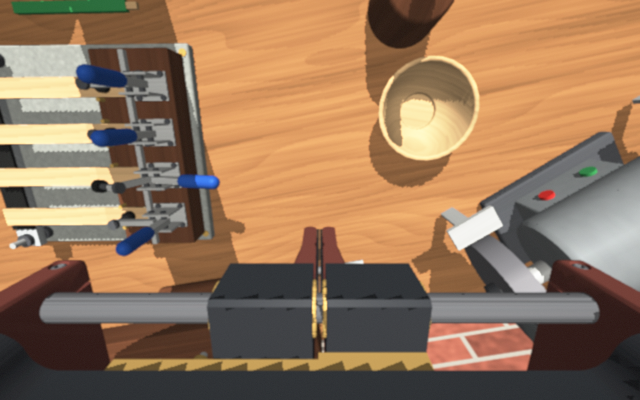

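The pictures show clamp b's handle lying over at about (430,413) px in the scene zoom, which is where a 1.3 rad handle should project. The other three handles are upright and the bystanders haven't moved. I'm handing it in.

```bash
python3 -c "
from h import *
print(ctrl.close_job())"
```

```text
the job is handed in; nothing more can be done
None
```

The soft slat is slat b, at jig x = +28 mm. I swung its toggle clamp fully open and handed the job in at about 28 s of the 72 s allowed.

I pressed all four slats onto the stop bar in the order a, c, b, d. Each was held briefly and let up. The stop bar was met about 7.7 mm down.

| Slat | Force 2 mm or less above the stop (N) | Force held on the stop (N) |
|---|---|---|
| a | 7.3 | 16.0 |
| c | 7.3 | 15.8 |
| b (soft) | 3.4 | 9.6 |
| d | 6.6 | 13.1 |

No reading came near the 25 N that would crack a slat.

- **Clamp b:** I pushed the handle over until it met its hard stop at 21 N. In the last pictures it lies where a handle open at 1.3 rad should appear.
- **Everything else:** the last pictures show clamps a, c and d still upright. The spare slat, pencil and bowl look undisturbed. I did not check the mallet, gouge or tin separately, but the arm never went near them. The arm finished well clear of everything.

**Disagreement:** the closed fingertips met the slats with the reported TCP at 26 mm, against 64 mm expected. They sit about 38 mm short of the nominal tool point. The cameras confirmed this, and I used the measured offset for the rest of the job.

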